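# Fetch the screw carton from the back of the caddy

## Robot

A 7-joint arm with a two-finger parallel gripper is mounted at the origin on a cart in front of the work surface, level with it; the furniture and walls round the work are solid. World frame = base frame: x ahead of the robot, y to its left, z up, the work surface at z = 0. Lengths are in m, angles in rad, forces in N, time in s.
With the tool pointing down it reaches from about 0.4 to 0.85 m from the base axis. Payload 4.5 kg.
Tool frame: the origin (TCP) lies between the finger pads; the fingertips stand 11 mm ahead of it and the grasp point (between the pads) lies 8 mm behind it (r.nose_length is the distance from the TCP to the fingertips, in m); z points along the fingers, y is the line along which they close (so a half turn about z gives the same grasp; the last joint's range is limited). The gripper opens to 88 mm and grips with 3 to 60 N. Pads are 18 mm wide; open, the fingers measure 123 mm over their backs; the gripper's body (75 mm by 187 mm) begins 45 mm behind the grasp point.
Start: joints at [-1.153, 0.689, -0.195, 1.565, 0.157, 0.902, -0.215], TCP at [0.234, 0.58, 0.25] pointing down, gripper open.
Joint ranges: [-3.01, 3.01], [-0.46, 2.08], [-1.47, 1.51], [0.13, 2.56], [-1, 4.14], [0.04, 2.09], [-2.66, 2.66]. Speed limits (rad/s): [2.57, 2.57, 3.14, 3.14, 3.14, 3.14, 3.14].

## Interface

Orientations are given as a unit quaternion [x, y, z, w].
In Python, from plant import get_state, snapshot, camera_model, r gives the robot as it stands.
- The arm moves only by the shell command python3 -m inch 'ROWS' [FORCE]. ROWS is text: rows parted by semicolons, each of 7 numbers parted by spaces: the opening, from -1 (shut) to 1 (fully open), then the shift along the tool's x, y, z in m, then the turn, a rotation vector about the tool's x, y, z in rad. A call has 1 to 20 rows; each row shifts and turns the commanded pose from where the row before left it, along the tool's axes as they then stand; what a row does not reach is not made up. A row lasts 1/12 s, in which the tool goes at most 41.7 mm and 7.16 degrees, less where a joint would pass 70% of its speed; a pose out of reach is approached as far as the arm can. A call is refused whole if a number of a shift passes 0.0417 or a number of a turn 0.125, either way. A call with a gripper value outside its range is refused whole. The fingers move at their own pace and stop on an object; FORCE is the grip in N (left out, the last holds). Time passes only in rows, so rows that do not move let the fingers close. It gives the time, the measured TCP pose, the force, the opening and the grip force at its end, in the units of the state.
- get_state(): the state, without advancing time (a new reading comes with each control period).
- snapshot(name): name is "scene" or "top" or "wrist"; returns (picture, depth): 480x640x3 uint8, red, green, blue; 480x640 float32, m along the optical axis (not along the pixel's ray), 0 where there is no reading.
- camera_model(name): a dict with "intrinsics" (3x3 intrinsics, pixels), "view" (4x4, takes a point from world to camera coordinates). Camera axes: x right, y down, z forward; pixel columns grow to the right and rows downward; lengths in m; the calibration is good to about 2 mm. The wrist camera is an equidistant fisheye: a pixel r from the principal point sees the ray r / f radians off the axis. A picture is of the moment at which its call begins: read the wrist's pose just before it. camera_model takes no time and is no camera call; for the wrist camera it gives the pose at the moment of the call.
- r.finish_job(): hands the job in; it is judged then, once.
The state is a dict: "clock": time; "q": joint angles; "qd": joint speeds; "joint_torque": joint torques, N m; "tool_pos": TCP position; "eef_rot": TCP orientation; "contact_force": force on the tool from outside, world axes, zero at the start; "moment": the same for the moment, N m; "opening": opening from 0.0 (shut) to 1.0 (fully open); "finger_force": force on a finger pad.
Only numpy, scipy, OpenCV 4.12 (cv2) and the standard library are available. Lean on these libraries where they do the work, as an engineer would, in place of code of your own. Each camera call takes 0.05 s, during which the arm holds its last target. There are 200 camera calls.

## Task

Get the large flat carton of screws out from the back of the storage caddy: first stand the spray can and the drill index that block it upright on the low steel side tray, then set the carton flat in the framed seat in front of the vice. When it is there, put the can and the drill index back upright and square in the caddy exactly where each stood before, without tipping them, and leave the tape measure and the small carton in the caddy alone.

Things in the scene. Friction and masses are not known exactly. Their poses are not given: they have to be found in the camera images.
- caddy: Fixed shallow plywood storage caddy, 200 (x) x 280 (y) mm. Origin at the centre of its underside. Its floor is 8 mm above the origin; a rim 8 mm wide and 18 mm high runs round it. Its -x side faces the robot: spray can and drill index stand side by side in the front row, small carton, flat carton and tape measure in the back row, the flat carton in the middle.
- side_tray: Fixed low steel tray, 150 (x) x 240 (y) mm outside, walls 4 mm thick and 14 mm high, floor 4 mm above its origin, empty. Origin at the centre of its underside.
- vice_board: Fixed wooden board, 210 (x) x 200 (y) x 10 mm, with a small drill vice (50 mm high) screwed to its far half, its front side 76 mm further along +x than the middle of the seat. Origin at the centre of its underside.
- seat (a point): Centre, at board-top height (10 mm above the worktop), of the seat in front of the vice: a rectangle framed by 4 mm high, 6 mm wide bars, 80 (x) x 108 (y) mm inside. Axes as the board's.
- spray_can: Spray can, round, 54 mm diameter, straight body to 156 mm height, narrow cap to 184 mm, about 0.33 kg. Origin at the centre of its underside, z up.
- drill_index: Drill index: a closed upright case, 115 mm long (its x), 43 mm thick (its y), 111 mm high, about 0.48 kg. Origin at the centre of its underside, z up; it starts with its length along the caddy's y. It stands with a slight natural lean of 2 to 3 degrees. Grip it across its thickness.
- flat_carton: Large flat carton of screws, 88 mm long (its x), 60 mm wide (its y), 41 mm high (the firm body is 38 mm high), about 0.42 kg. Origin at the centre of its underside, z up; it starts with its length along the caddy's y, in the middle of the back row. Grip it across its 60 mm width.
- tape_measure: Tape measure standing at one end of the back row, 46 x 89 mm, 68 mm high. Leave it alone. Origin at the centre of its underside.
- small_carton: Small upright carton at the other end of the back row, 48 x 68 mm, 53 mm high. Leave it alone. Origin at the centre of its underside.
Not all that is in view belongs to the job. There is more than one size of the drill_index; the one meant has the size given above.

How it is judged:
On the way, in this order (a step that is already met when the one before it is completed fails the run):
1. the spray can and the drill index both stand upright on the side tray, released (x of spray_can in the frame of side_tray between -0.066 and 0.066 m and y of spray_can in the frame of side_tray between -0.108 and 0.108 m and z of spray_can in the frame of side_tray between 0 and 0.012 m and angle between each of spray_can, drill_index's own z axis and vertical below 0.12 rad and linear speed of each of spray_can, drill_index below 0.03 m/s and contact force between each of spray_can, drill_index and the fingers below 0.3 N and x of drill_index in the frame of side_tray between -0.066 and 0.066 m and y of drill_index in the frame of side_tray between -0.108 and 0.108 m and z of drill_index in the frame of side_tray between 0 and 0.012 m), for 0.2 s.
2. the flat carton lies in the seat, released, while the can and the drill index still stand on the side tray (all of step 1 and horizontal distance between flat_carton and seat below 0.015 m and z of flat_carton in the frame of seat between -0.003 and 0.003 m and angle between the x axis of flat_carton and the y axis of vice_board, either way round below 0.2 rad and angle between flat_carton's own z axis and vertical below 0.1 rad and linear speed of flat_carton below 0.02 m/s and contact force between flat_carton and the fingers below 0.3 N), for 0.2 s.
At the end, for the whole second after the job is handed in: Flat carton flat in the seat (within 15 mm of its centre, length along the board's y within 0.2 rad); can and drill index upright in the caddy, each within 15 mm of where it began, the index's length along the caddy's y within 0.2 rad; all released and at rest (horizontal distance between flat_carton and seat below 0.015 m and z of flat_carton in the frame of seat between -0.003 and 0.003 m and angle between the x axis of flat_carton and the y axis of vice_board, either way round below 0.2 rad and angle between flat_carton's own z axis and vertical below 0.1 rad and linear speed of each of flat_carton, spray_can, drill_index below 0.02 m/s and contact force between each of flat_carton, spray_can, drill_index and the fingers below 0.3 N and distance of each of spray_can, drill_index from where it was at the start of the episode below 0.015 m and angle between each of spray_can, drill_index's own z axis and vertical below 0.12 rad and angle between the x axis of drill_index and the y axis of caddy, either way round below 0.2 rad); the robot touches nothing.
It fails at once if the spray can is tipped by more than 0.5 rad (angle between spray_can's own z axis and vertical above 0.5 rad).
It fails at once if the drill index is tipped by more than 0.5 rad (angle between drill_index's own z axis and vertical above 0.5 rad).
It fails at once if the tape measure is moved by more than 20 mm (distance of tape_measure from where it was at the start of the episode above 0.02 m).
It fails at once if the small carton is moved by more than 20 mm (distance of small_carton from where it was at the start of the episode above 0.02 m).
It also fails if it takes over 144 s, if anything falls off the work surface, if the arm or the gripper's body presses on something with over 40 N, if the wrist force passes 120 N, or if a joint passes its speed limit or range.

## Working session

There is one attempt and no reset: what is moved stays moved. The work goes in short steps, Python scripts to look and compute and a shell command to move; the robot and the scene stay as the last step left them, time stands still between calls to the robot, and variables do not carry over. Pictures are saved under pics/ and viewed, at most 15 in all, crops included, and the job is handed in when it is done.

```bash
ls; mkdir -p pics
python3 - <<'E'
from plant import get_state, snapshot, camera_model, r
import cv2,numpy as np
s=get_state();print(s['clock'],s['tool_pos'],s['eef_rot'],s['opening'],r.nose_length)
for n in('scene','top'):
    p,d=snapshot(n);cv2.imwrite(f'pics/{n}0.png',p[...,::-1]);np.save(f'pics/{n}0.npy',d)
    m=camera_model(n);print(n,np.round(m['intrinsics'],1).tolist(),np.round(m['view'],3).tolist(),(d>0).mean())
E
```

```text
pics
0.0 [0.23384506 0.57895398 0.24892695] [ 1.90685420e-01  9.81650776e-01 -9.00660551e-04 -1.11681907e-04] 1.000214160420244 0.011
scene [[489.9, 0.0, 314.4], [0.0, 489.9, 236.8], [0.0, 0.0, 1.0]] [[0.868, -0.496, 0.017, -0.453], [-0.373, -0.675, -0.636, 0.26], [0.327, 0.546, -0.771, 1.153], [0.0, 0.0, 0.0, 1.0]] 0.9960091145833333
top [[464.1, 0.0, 313.3], [0.0, 464.1, 235.4], [0.0, 0.0, 1.0]] [[0.204, -0.979, 0.002, -0.064], [-0.948, -0.198, -0.248, 0.524], [0.243, 0.048, -0.969, 1.124], [0.0, 0.0, 0.0, 1.0]] 0.99578125
```

View pics/scene0.png

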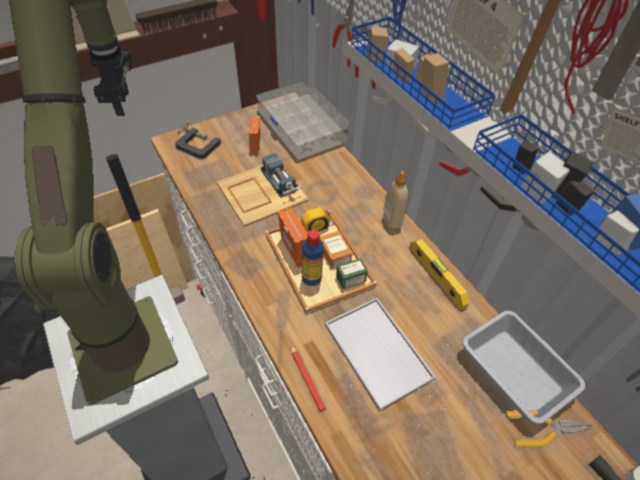

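View pics/top0.png

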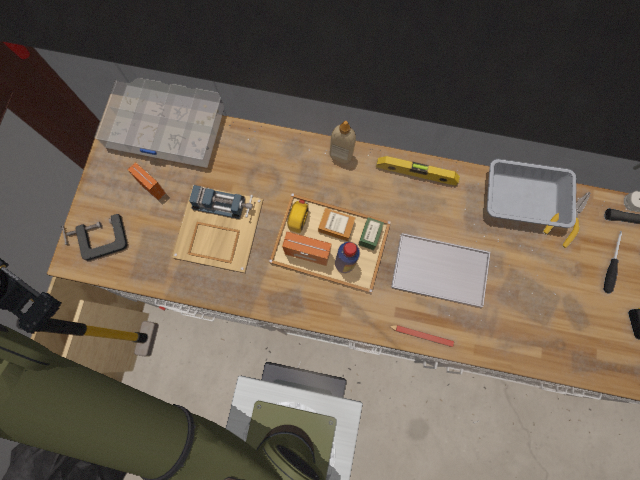

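Top view: the caddy is at px (330,240). The orange drill index is at (307,247), the can at (347,255), the flat carton at (337,222), the small carton at (372,233) and the tape at (298,216). The side tray is at (441,270) and the seat at (214,242). A second orange case stands outside the caddy at (146,180).

```bash
cat > h.py <<'E'
import numpy as np,cv2
from plant import get_state,snapshot,camera_model
def cloud(n,d):
    m=camera_model(n);K=m['intrinsics'];V=np.array(m['view']);v,u=np.mgrid[:480,:640]
    P=np.stack([(u-K[0][2])/K[0][0]*d,(v-K[1][2])/K[1][1]*d,d],-1)
    return (P-V[:3,3])@V[:3,:3]
def rect(pts):
    c,s,a=cv2.minAreaRect((pts*1000).astype(np.float32));return np.round(c,1),np.round(s,1),round(a,1)
E
python3 - <<'E'
from h import *
p=cv2.imread('pics/top0.png');d=np.load('pics/top0.npy');W=cloud('top',d)
hsv=cv2.cvtColor(p,cv2.COLOR_BGR2HSV)
def box(u0,u1,v0,v1):
    m=np.zeros(d.shape,bool);m[v0:v1,u0:u1]=1;return m
bx=dict(index=(278,335,228,268),other=(120,170,158,204),can=(334,362,238,272),carton=(318,356,206,240),small=(358,386,216,250),tape=(286,312,198,232))
for k,b in bx.items():
    m=box(*b)&(d>0);z=W[...,2][m];zt=np.percentile(z,98)
    t=m&(W[...,2]>zt-.006)&(W[...,2]<zt+.02)
    print(k,'ztop',round(zt,4),t.sum(),rect(W[t][:,:2]))
# table level, tray, board
print('table',np.median(W[300:310,330:380,2]))
# tray: bright grey low-saturation
m=box(385,500,225,315)&(hsv[...,1]<40)&(hsv[...,2]>120)
m=cv2.morphologyEx(m.astype(np.uint8),cv2.MORPH_OPEN,np.ones((3,3)))>0
print('tray',m.sum(),rect(W[m][:,:2]),np.median(W[m][:,2]))
# board
m=box(165,270,180,280)&(W[...,2]>.006)&(W[...,2]<.018)&(d>0)
m=cv2.morphologyEx(m.astype(np.uint8),cv2.MORPH_OPEN,np.ones((3,3)))>0
print('board',m.sum(),rect(W[m][:,:2]))
m=box(262,398,188,298)&(W[...,2]>.006)&(d>0)
m=cv2.morphologyEx(m.astype(np.uint8),cv2.MORPH_OPEN,np.ones((3,3)))>0
print('caddy',m.sum(),rect(W[m&(W[...,2]<.03)][:,:2]))
# ortho height/colour picture 2px/.. x 0.4..0.9, y -.35..0.4
S=1000;o=np.zeros((560,800,3),np.uint8)
ok=(d>0)
x=((.95-W[...,0])*S).astype(int);y=((.4-W[...,1])*S).astype(int)
ok&=(x>=0)&(x<560)&(y>=0)&(y<800)
for i in np.argwhere(ok):
    cv2.rectangle(o,(int(y[tuple(i)]),int(x[tuple(i)])),(int(y[tuple(i)])+2,int(x[tuple(i)])+2),p[tuple(i)].tolist(),-1)
cv2.imwrite('pics/ortho.png',o)
E
```

```text
index ztop 0.1224 690 (array([485.7,  53.3]), array([114.8,  41.5]), 86.0)
other ztop 0.0844 326 (array([588.4, 513.7]), array([85.2, 30.1]), 60.0)
can ztop 0.1925 121 (array([482.2, -50. ]), array([27. , 26.2]), 63.0)
carton ztop 0.0511 590 (array([576.8,  -7.2]), array([84.4, 60.3]), 82.5)
small ztop 0.0638 315 (array([ 568.9, -100.3]), array([44.1, 68.2]), 82.2)
tape ztop 0.0781 194 (array([572.9,  96.9]), array([37.9, 47.1]), 84.6)
table 0.000804150567807304
tray 5018 (array([ 461.4, -190.7]), array([238.6, 521.2]), 27.1) 0.004682893257858295
board 3996 (array([508.8, 304.1]), array([210.9, 201.2]), 0.1)
caddy 7042 (array([529.8, -26.5]), array([332.3, 204.5]), 85.5)
```

View pics/ortho.png

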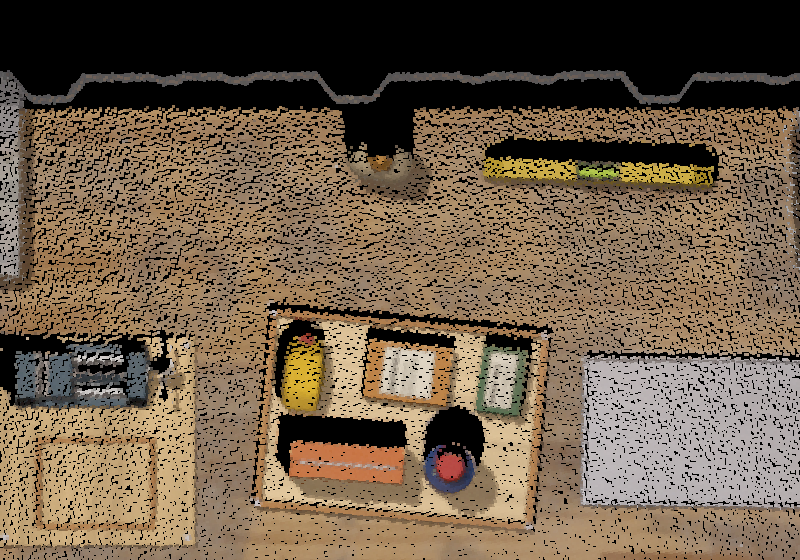

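```bash
cat >> h.py <<'E'
def go(x,y,z,ya,):
    """remaining shift in tool axes (after the turn is done) and turn about tool z; ya=world angle of tool y (deg)"""
    from scipy.spatial.transform import Rotation as R
    s=get_state();p=np.array(s['tool_pos']);M=R.from_quat(s['eef_rot']).as_matrix()
    cur=np.degrees(np.arctan2(M[1,1],M[0,1]));da=(ya-cur+180)%360-180
    a=np.radians(ya);T=np.array([[-np.sin(a)*-1*-1,np.cos(a),0],[np.cos(a),np.sin(a),0],[0,0,-1]]).T
    T[:,0]=np.cross(T[:,1],T[:,2])
    dp=np.array([x,y,z])-p
    print('t',s['clock'],'tcp',np.round(p,4),'tooly',round(cur,1),'tilt',round(float(np.degrees(np.arccos(-M[2,2]))),2),'open',round(s['opening'],3),'F',np.round(s['contact_force'],1),round(float(np.max(s['finger_force'])),1))
    print(' shift now-axes',np.round(M.T@dp,4),'after-turn axes',np.round(T.T@dp,4),'turn z rad',round(-np.radians(da),3))
E
python3 - <<'E'
from h import *
p=cv2.imread('pics/top0.png');d=np.load('pics/top0.npy');W=cloud('top',d);hsv=cv2.cvtColor(p,cv2.COLOR_BGR2HSV)
def box(u0,u1,v0,v1):
    m=np.zeros(d.shape,np.uint8);m[v0:v1,u0:u1]=1;return m
def big(m):
    m=cv2.morphologyEx(m.astype(np.uint8),cv2.MORPH_OPEN,np.ones((2,2)))
    n,l,st,_=cv2.connectedComponentsWithStats(m);return l==1+np.argmax(st[1:,4])
m=big(box(385,500,225,315)&(hsv[...,1]<60)&(hsv[...,2]>110))
print('tray',rect(W[m][:,:2]),m.sum())
b=box(182,248,216,266)>0
med=np.median(hsv[b],0);print(med,p[232,191:197].tolist(),hsv[242,188:198].tolist())
m=big(b&(hsv[...,1]>med[1]+25)); print('seat',rect(W[m][:,:2]),m.sum())
rim=box(262,398,188,298)>0
m=big(rim&(W[...,2]>.012)&(W[...,2]<.022)&(hsv[...,1]>110)); print('rim',rect(W[m][:,:2]),m.sum())
go(.482,-.05,.25,-6)
E
```

```text
tray (array([ 462.7, -197.1]), array([240.6, 531.3]), 26.5) 5217
[ 18.  98. 198.] [[117, 161, 191], [114, 155, 185], [96, 139, 175], [72, 119, 167], [71, 109, 154], [83, 119, 147]] [[18, 99, 193], [18, 98, 189], [17, 103, 188], [15, 140, 169], [15, 140, 157], [16, 111, 143], [18, 99, 193], [18, 98, 195], [18, 96, 200], [18, 97, 203]]
seat (array([363. , 169.7]), array([439.7,  64.4]), 63.6) 138
rim (array([367.6, -30.9]), array([223.9, 141. ]), 24.4) 192
t 0.1 tcp [0.2339 0.579  0.249 ] tooly 68.0 tilt 0.09 open 0.998 F [ 0.3  0.1 -0.3] 0.0
 shift now-axes [-4.656e-01 -4.904e-01 -1.000e-04] after-turn axes [-0.5996  0.3125 -0.001 ] turn z rad 1.292
```

```bash
python3 -m inch '1 -.0233 -.0245 -.004 0 0 0;1 -.0233 -.0245 -.004 0 0 0;1 -.0233 -.0245 -.004 0 0 0;1 -.0233 -.0245 -.004 0 0 0;1 -.0233 -.0245 -.004 0 0 0;1 -.0233 -.0245 -.004 0 0 0;1 -.0233 -.0245 -.004 0 0 0;1 -.0233 -.0245 -.004 0 0 0;1 -.0233 -.0245 -.004 0 0 0;1 -.0233 -.0245 -.004 0 0 0;1 -.0233 -.0245 0 0 0 0;1 -.0233 -.0245 0 0 0 0;1 -.0233 -.0245 0 0 0 0;1 -.0233 -.0245 0 0 0 0;1 -.0233 -.0245 0 0 0 0;1 -.0233 -.0245 0 0 0 0;1 -.0233 -.0245 0 0 0 0;1 -.0233 -.0245 0 0 0 0'
python3 -m inch '1 0 0 0 0 0 .12;1 0 0 0 0 0 .12;1 0 0 0 0 0 .12;1 0 0 0 0 0 .12;1 0 0 0 0 0 .12;1 0 0 0 0 0 .12;1 0 0 0 0 0 .12;1 0 0 0 0 0 .12;1 0 0 0 0 0 .12;1 0 0 0 0 0 .12;1 0 0 0 0 0 .09;1 0 0 0 0 0 0;1 0 0 0 0 0 0;1 0 0 0 0 0 0'
python3 - <<'E'
from h import *
go(.482,-.05,.29,-6)
p,d=snapshot('wrist');cv2.imwrite('pics/w1.png',p[...,::-1]);np.save('pics/w1.npy',d)
m=camera_model('wrist');print(np.round(m['intrinsics'],1).tolist(),np.round(m['view'],3).tolist())
p,d=snapshot('top');cv2.imwrite('pics/top1.png',p[...,::-1])
p=cv2.imread('pics/top0.png');d=np.load('pics/top0.npy');W=cloud('top',d);hsv=cv2.cvtColor(p,cv2.COLOR_BGR2HSV)
def box(u0,u1,v0,v1):
    m=np.zeros(d.shape,np.uint8);m[v0:v1,u0:u1]=1;return m*(d>0)
def big(m):
    m=cv2.morphologyEx(m.astype(np.uint8),cv2.MORPH_OPEN,np.ones((2,2)))
    n,l,st,_=cv2.connectedComponentsWithStats(m);return l==1+np.argmax(st[1:,4])
m=big(box(385,500,225,315)&(hsv[...,1]<60)&(hsv[...,2]>110));print('tray',rect(W[m][:,:2]),m.sum())
m=big(box(182,248,216,266)&(hsv[...,1]>118)); print('seat',rect(W[m][:,:2]),m.sum())
E
```

```text
clock: 1.6
tool_pos: [0.4579, 0.0119, 0.2896]
eef_rot: [0.191, 0.982, -0.0, -0.0]
contact_force: [1.1, 0.2, 0.3]
opening: 0.999
finger_force: 0.0
clock: 2.77
tool_pos: [0.4576, 0.0137, 0.2896]
eef_rot: [0.742, 0.671, -0.0, -0.0]
contact_force: [0.5, -0.2, 1.4]
opening: 0.999
finger_force: 0.0
t 2.7667 tcp [0.4576 0.0137 0.2896] tooly -5.8 tilt 0.02 open 0.999 F [ 0.5 -0.2  1.4] 0.0
 shift now-axes [-0.0609  0.0306 -0.0004] after-turn axes [-0.0608  0.0309 -0.0004] turn z rad 0.004
[[371.6, 0.0, 319.1], [0.0, 371.6, 245.6], [0.0, 0.0, 1.0]] [[0.995, -0.101, -0.001, -0.453], [-0.096, -0.944, 0.315, 0.002], [-0.033, -0.313, -0.949, 0.448], [0.0, 0.0, 0.0, 1.0]]
tray (array([ 462.7, -197.1]), array([240.6, 531.3]), 26.5) 5186
seat (array([346.4, 194.4]), array([460.2,  93. ]), 50.7) 134
```

View pics/w1.png

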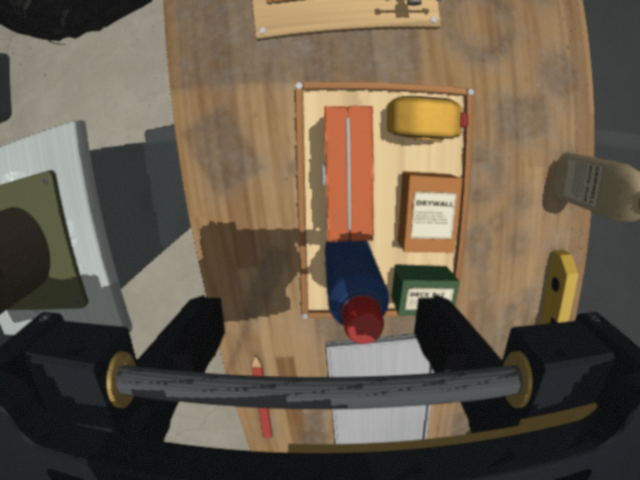

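The wrist picture shows the can (cap at px 362,318) and the long orange index (348,172) with the DRYWALL carton (432,212) behind it. Two things could be taken for the index. The case in the caddy, at top px (307,247), measured 115x42 mm with its top at 0.12. The one outside, at (146,180), measured 85x30 with its top at 0.084, so it is the smaller size. I choose the caddy one and will check it with a crop. Next I measure the tray and seat by casting rays onto planes.

```bash
cat >> h.py <<'E'
def ray(n,uv,z):
    m=camera_model(n);K=np.array(m['intrinsics']);V=np.array(m['view']);R=V[:3,:3];c=-R.T@V[:3,3]
    uv=np.asarray(uv,float).reshape(-1,2);x=(uv-K[[0,1],[2,2]])/K[[0,1],[0,1]]
    if n=='wrist':
        t=np.linalg.norm(x,axis=1,keepdims=True);D=np.c_[x/np.maximum(t,1e-9)*np.sin(t),np.cos(t)]
    else: D=np.c_[x,np.ones(len(x))]
    D=D@R;return (c+D*((z-c[2])/D[:,2])[:,None])[:,:2]
def big(m):
    m=cv2.morphologyEx(m.astype(np.uint8),cv2.MORPH_OPEN,np.ones((2,2)))
    n,l,st,_=cv2.connectedComponentsWithStats(m);return l==1+np.argmax(st[1:,4])
def box(u0,u1,v0,v1):
    m=np.zeros((480,640),np.uint8);m[v0:v1,u0:u1]=1;return m
def mrect(n,m,z): return rect(ray(n,np.argwhere(m)[:,::-1],z))
E
python3 - <<'E'
from h import *
p=cv2.imread('pics/top0.png');hsv=cv2.cvtColor(p,cv2.COLOR_BGR2HSV)
print('tray',mrect('top',big(box(385,500,225,315)&(hsv[...,1]<60)&(hsv[...,2]>110)),.012))
m=box(182,248,216,266)&(hsv[...,1]>115);m=cv2.morphologyEx(m,cv2.MORPH_CLOSE,np.ones((3,3)))
n,l,st,_=cv2.connectedComponentsWithStats(m);print(st[:,:].tolist())
mm=l==1+np.argmax(st[1:,4]);print('seat',mrect('top',mm,.014))
m=box(120,175,150,210)*0
# can cap (red) and body, index top in top and wrist
print('cap top',mrect('top',big(box(334,362,236,272)&((hsv[...,0]<8)|(hsv[...,0]>172))&(hsv[...,1]>120)),.190))
w=cv2.imread('pics/w1.png');hw=cv2.cvtColor(w,cv2.COLOR_BGR2HSV)
a=cv2.resize(w[80:325,290:480],None,fx=2,fy=2);b=cv2.resize(p[160:300,120:370],None,fx=2,fy=2)
o=np.zeros((490,880,3),np.uint8);o[:,:380]=a;o[:280,380:880]=b;o=o[:,:];cv2.imwrite('pics/crop.png',cv2.resize(o,(790,440)))
print('cap wrist',mrect('wrist',big(box(330,395,285,350)&((hw[...,0]<6)|(hw[...,0]>172))&(hw[...,1]>120)),.185))
print('index wrist',mrect('wrist',big(box(315,380,95,250)&(hw[...,0]>5)&(hw[...,0]<12)&(hw[...,1]>150)&(hw[...,2]>170)),.120))
E
```

```text
tray (array([ 516.6, -303.9]), array([243.5, 153.5]), 89.2)
[[0, 0, 640, 480, 306854], [188, 222, 52, 41, 346]]
seat (array([466.8, 304.8]), array([ 92.2, 121.2]), 0.2)
cap top (array([478.6, -52.4]), array([32.7, 27.3]), 10.8)
cap wrist (array([484.1, -44.7]), array([40.1, 29.5]), 85.8)
index wrist (array([486.5,  54. ]), array([111.2,  38. ]), 86.1)
```

View pics/crop.png

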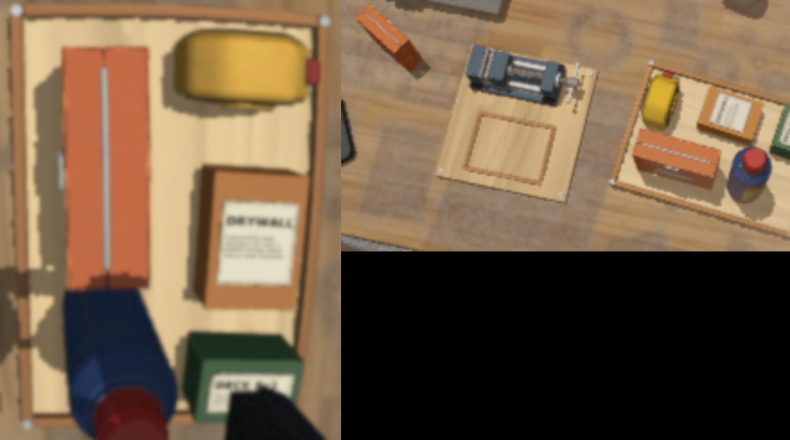

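The crop confirms the caddy index is the long 115 mm case; the other is clearly smaller. Now I go above the can and down onto it.

```bash
python3 -m inch '1 -.02 .01 0 0 0 0;1 -.02 .01 0 0 0 0;1 -.021 .011 0 0 0 0;1 0 0 0 0 0 0;1 0 0 0 0 0 0'
python3 - <<'E'
from h import *
go(.482,-.05,.144,-6)
p,d=snapshot('top');cv2.imwrite('pics/top2.png',p[...,::-1])
p,d=snapshot('scene');cv2.imwrite('pics/s2.png',p[...,::-1])
p,d=snapshot('wrist');cv2.imwrite('pics/w2.png',p[...,::-1])
E
```

```text
clock: 3.28
tool_pos: [0.4825, -0.0515, 0.2896]
eef_rot: [0.743, 0.669, -0.0, 0.0]
contact_force: [0.0, -0.0, 0.2]
opening: 1.002
finger_force: 0.0
t 3.2833 tcp [ 0.4825 -0.0515  0.2896] tooly -6.0 tilt 0.01 open 1.002 F [ 0.  -0.   0.2] 0.0
 shift now-axes [ 0.0015 -0.0006  0.1456] after-turn axes [ 0.0015 -0.0006  0.1456] turn z rad -0.0
```

View pics/w2.png

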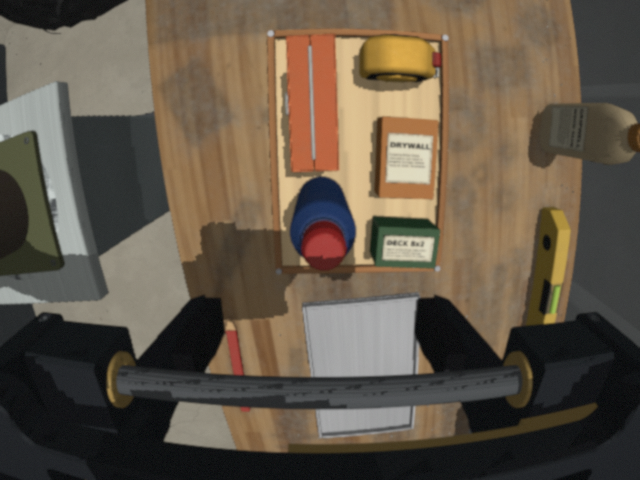

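Run:
```python
from h import *
w=cv2.imread('pics/w2.png');hw=cv2.cvtColor(w,cv2.COLOR_BGR2HSV)
print('cap',ray('wrist',[[323,244]],.192))
print('cap',mrect('wrist',big(box(295,350,215,270)&((hw[...,0]<6)|(hw[...,0]>172))&(hw[...,1]>120)&(hw[...,2]>130)),.190))
print('index',mrect('wrist',big(box(280,345,25,180)&(hw[...,0]>5)&(hw[...,0]<12)&(hw[...,1]>140)&(hw[...,2]>160)),.120))
```

```text
cap [[ 0.48421896 -0.04239854]]
cap (array([485.4, -44.7]), array([16.8, 25.5]), 84.2)
index (array([496.6,  53.3]), array([112.8,  18.9]), 85.9)
```

```bash
python3 -m inch '1 .003 0 .02 0 0 0;1 0 0 .02 0 0 0;1 0 0 .02 0 0 0;1 0 0 .02 0 0 0;1 0 0 .02 0 0 0;1 0 0 .02 0 0 0;1 0 0 .015 0 0 0;1 0 0 .0105 0 0 0;1 0 0 0 0 0 0;1 0 0 0 0 0 0' 20
python3 -m inch '-1 0 0 0 0 0 0;-1 0 0 0 0 0 0;-1 0 0 0 0 0 0;-1 0 0 0 0 0 0;-1 0 0 0 0 0 0;-1 0 0 0 0 0 0;-1 0 0 0 0 0 0;-1 0 0 0 0 0 0' 20
```

```text
clock: 4.27
tool_pos: [0.4823, -0.0463, 0.1441]
eef_rot: [0.742, 0.67, -0.0, -0.001]
contact_force: [-1.0, 0.3, 0.1]
opening: 1.0
finger_force: 0.0
clock: 4.93
tool_pos: [0.4831, -0.0474, 0.1445]
eef_rot: [0.743, 0.67, 0.0, 0.0]
contact_force: [0.0, -0.4, 2.7]
opening: 0.58
finger_force: 20.0
```

```bash
python3 -m inch '-1 0 0 -.005 0 0 0;-1 0 0 -.01 0 0 0;-1 0 0 -.01 0 0 0;-1 0 0 -.015 0 0 0;-1 0 0 -.015 0 0 0;-1 0 0 -.01 0 0 0;-1 0 0 0 0 0 0;-1 0 0 0 0 0 0'
python3 -m inch '-1 -.008 .0015 0 0 0 0;-1 -.015 .003 0 0 0 0;-1 -.02 .0045 0 0 0 0;-1 -.02 .0045 0 0 0 0;-1 -.02 .0045 0 0 0 0;-1 -.02 .0045 0 0 0 0;-1 -.02 .0045 0 0 0 0;-1 -.02 .0045 0 0 0 0;-1 -.02 .0045 0 0 0 0;-1 -.02 .0045 0 0 0 0;-1 -.02 .0045 0 0 0 0;-1 -.02 .0045 0 0 0 0;-1 -.02 .0045 0 0 0 0;-1 -.02 .0045 0 0 0 0;-1 -.02 .004 0 0 0 0;-1 -.02 .004 0 0 0 0;-1 -.015 .002 0 0 0 0;-1 -.0153 .002 0 0 0 0;-1 0 0 0 0 0 0;-1 0 0 0 0 0 0'
python3 - <<'E'
from h import *
go(.517,-.366,.1415,-6)
p,d=snapshot('top');cv2.imwrite('pics/top3.png',p[...,::-1])
p,d=snapshot('scene');cv2.imwrite('pics/s3.png',p[250:450,270:470,::-1].repeat(2,0).repeat(2,1))
E
```

```text
clock: 5.6
tool_pos: [0.4823, -0.0471, 0.2092]
eef_rot: [0.742, 0.67, -0.0, -0.0]
contact_force: [0.0, 0.4, -3.8]
opening: 0.58
finger_force: 20.0
clock: 7.27
tool_pos: [0.517, -0.3866, 0.2076]
eef_rot: [0.743, 0.669, -0.0, -0.001]
contact_force: [-1.0, 0.7, -3.7]
opening: 0.579
finger_force: 20.0
t 7.2667 tcp [ 0.517  -0.3866  0.2076] tooly -6.0 tilt 0.17 open 0.579 F [-1.   0.7 -3.7] 20.0
 shift now-axes [ 0.0204 -0.0019  0.0662] after-turn axes [ 0.0205 -0.0021  0.0661] turn z rad -0.001
```

View pics/s3.png

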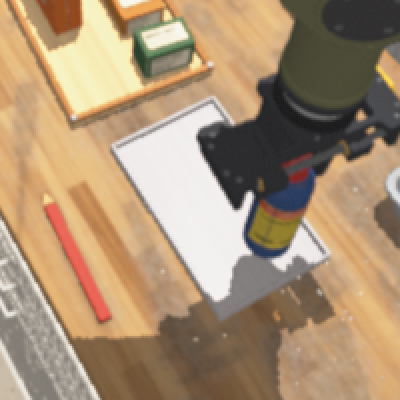

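The can hangs upright over the far end of the tray, at crop px (275,215). I correct the sideways error and lower it.

```bash
python3 -m inch '-1 .01 -.001 0 0 0 0;-1 .0105 -.001 .01 0 0 0;-1 0 0 .015 0 0 0;-1 0 0 .015 0 0 0;-1 0 0 .01 0 0 0;-1 0 0 .008 0 0 0;-1 0 0 .004 0 0 0;-1 0 0 .003 0 0 0;-1 0 0 0 0 0 0;-1 0 0 0 0 0 0;-1 0 0 0 0 0 0'
python3 -m inch '-1 0 0 .001 0 0 0;-1 0 0 .001 0 0 0;-1 0 0 0 0 0 0;-1 0 0 0 0 0 0'
```

```text
clock: 8.28
tool_pos: [0.519, -0.3658, 0.1448]
eef_rot: [0.743, 0.67, 0.0, 0.001]
contact_force: [-0.5, -1.1, -2.7]
opening: 0.576
finger_force: 20.0
clock: 8.62
tool_pos: [0.5186, -0.3655, 0.1422]
eef_rot: [0.743, 0.67, 0.0, -0.0]
contact_force: [-0.3, -0.4, -3.4]
opening: 0.581
finger_force: 20.0
```

```bash
python3 -m inch '-1 0 0 .001 0 0 0;-1 0 0 .001 0 0 0;-1 0 0 0 0 0 0;-1 0 0 0 0 0 0;-1 0 0 0 0 0 0'
```

```text
clock: 9.03
tool_pos: [0.5189, -0.3656, 0.1406]
eef_rot: [0.743, 0.67, 0.0, 0.0]
contact_force: [-0.8, 0.1, 0.7]
opening: 0.575
finger_force: 20.0
```

Contact. I release, raise by 150 mm, then shift to the index.

```bash
python3 -m inch '1 0 0 0 0 0 0;1 0 0 0 0 0 0;1 0 0 0 0 0 0;1 0 0 0 0 0 0;1 0 0 0 0 0 0;1 0 0 -.02 0 0 0;1 0 0 -.025 0 0 0;1 0 0 -.025 0 0 0;1 0 0 -.025 0 0 0;1 0 0 -.025 0 0 0;1 0 0 -.025 0 0 0;1 0 0 -.01 0 0 0;1 0 0 0 0 0 0'
python3 - <<'E'
from h import *
go(.486,.053,.296,-5)
p,d=snapshot('top');cv2.imwrite('pics/top4.png',p[...,::-1])
E
```

```text
clock: 10.12
tool_pos: [0.5198, -0.3664, 0.2978]
eef_rot: [0.743, 0.67, 0.001, 0.003]
contact_force: [0.1, -0.7, -0.4]
opening: 1.0
finger_force: 0.0
t 10.1167 tcp [ 0.5198 -0.3664  0.2978] tooly -5.9 tilt 0.32 open 1.0 F [ 0.1 -0.7 -0.4] 0.0
 shift now-axes [ 4.137e-01 -7.680e-02  4.000e-04] after-turn axes [ 0.4148 -0.0703  0.0018] turn z rad -0.016
```

```bash
python3 -m inch '1 .025 -.0048 0 0 0 0;1 .025 -.0048 0 0 0 0;1 .026 -.0048 0 0 0 0;1 .026 -.0048 0 0 0 0;1 .026 -.0048 0 0 0 0;1 .026 -.0048 0 0 0 0;1 .026 -.0048 0 0 0 0;1 .026 -.0048 0 0 0 0;1 .026 -.0048 0 0 0 0;1 .026 -.0048 0 0 0 0;1 .026 -.0048 0 0 0 0;1 .026 -.0048 0 0 0 0;1 .026 -.0048 0 0 0 0;1 .026 -.0048 0 0 0 0;1 .026 -.0048 0 0 0 0;1 .026 -.0048 0 0 0 -.016;1 0 0 0 0 0 0;1 0 0 0 0 0 0;1 0 0 0 0 0 0'
python3 - <<'E'
from h import *
go(.486,.053,.105,-5)
p,d=snapshot('wrist');cv2.imwrite('pics/w5.png',p[...,::-1])
p,d=snapshot('scene');cv2.imwrite('pics/s5.png',p[200:440,240:480,::-1].repeat(2,0).repeat(2,1))
E
```

```text
clock: 11.75
tool_pos: [0.484, 0.0533, 0.294]
eef_rot: [0.737, 0.675, -0.001, -0.0]
contact_force: [-0.4, -0.5, -0.3]
opening: 0.998
finger_force: 0.0
t 11.75 tcp [0.484  0.0533 0.294 ] tooly -5.0 tilt 0.16 open 0.998 F [-0.4 -0.5 -0.3] 0.0
 shift now-axes [0.0002 0.0024 0.189 ] after-turn axes [-1.00e-04  2.00e-03  1.89e-01] turn z rad -0.0
```

View pics/s5.png

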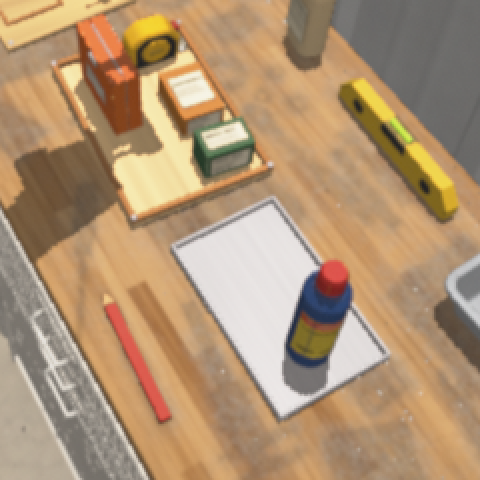

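View pics/w5.png

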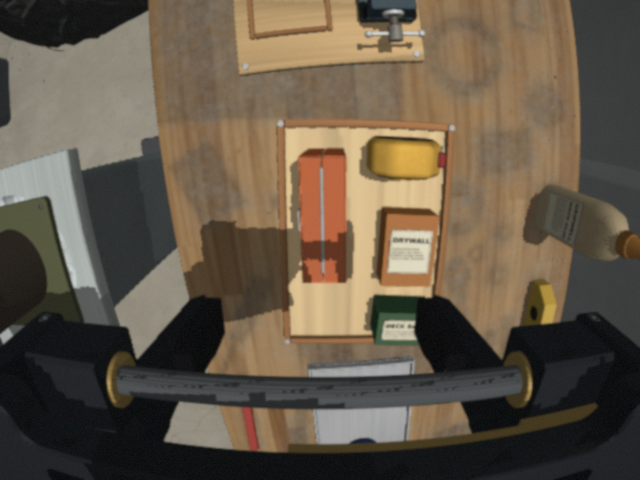

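The can stands upright on the tray at crop px (320,315). The index is centred under the gripper at wrist px (323,217). Descending.

```bash
python3 -m inch '1 0 .002 .02 0 0 0;1 0 0 .025 0 0 0;1 0 0 .025 0 0 0;1 0 0 .025 0 0 0;1 0 0 .025 0 0 0;1 0 0 .025 0 0 0;1 0 0 .025 0 0 0;1 0 0 .02 0 0 0;1 0 0 .01 0 0 0;1 0 0 .004 0 0 0;1 0 0 0 0 0 0;1 0 0 0 0 0 0' 25
python3 -m inch '-1 0 0 0 0 0 0;-1 0 0 0 0 0 0;-1 0 0 0 0 0 0;-1 0 0 0 0 0 0;-1 0 0 0 0 0 0;-1 0 0 0 0 0 0;-1 0 0 0 0 0 0;-1 0 0 0 0 0 0' 25
```

```text
clock: 12.85
tool_pos: [0.4873, 0.0537, 0.0919]
eef_rot: [0.737, 0.675, 0.0, 0.0]
contact_force: [0.5, 0.7, 0.3]
opening: 1.001
finger_force: 0.0
clock: 13.52
tool_pos: [0.4872, 0.0542, 0.0913]
eef_rot: [0.737, 0.676, 0.0, 0.0]
contact_force: [1.3, 0.4, 1.3]
opening: 0.463
finger_force: 24.5
```

```bash
python3 -m inch '-1 0 0 -.005 0 0 0;-1 0 0 -.01 0 0 0;-1 0 0 -.015 0 0 0;-1 0 0 -.015 0 0 0;-1 0 0 -.015 0 0 0;-1 0 0 0 0 0 0;-1 0 0 0 0 0 0'
python3 -m inch '-1 -.008 .0015 0 0 0 0;-1 -.01 .0016 0 0 0 0;-1 -.0225 .0042 0 0 0 0;-1 -.0225 .0042 0 0 0 0;-1 -.0225 .0042 0 0 0 0;-1 -.0225 .0042 0 0 0 0;-1 -.0225 .0042 0 0 0 0;-1 -.0225 .0042 0 0 0 0;-1 -.0225 .0042 0 0 0 0;-1 -.0225 .0042 0 0 0 0;-1 -.0225 .0042 0 0 0 0;-1 -.0225 .0042 0 0 0 0;-1 -.0225 .0042 0 0 0 0;-1 -.0225 .0042 0 0 0 0;-1 -.01 .0016 0 0 0 0;-1 -.008 .0016 0 0 0 0;-1 0 0 0 0 0 0;-1 0 0 0 0 0 0'
python3 - <<'E'
from h import *
go(.517,-.256,.0873,-5)
p,d=snapshot('top');cv2.imwrite('pics/top6.png',p[...,::-1])
E
```

```text
clock: 14.1
tool_pos: [0.487, 0.0541, 0.1519]
eef_rot: [0.737, 0.676, 0.001, 0.0]
contact_force: [0.3, 0.2, -5.5]
opening: 0.465
finger_force: 24.4
clock: 15.6
tool_pos: [0.5162, -0.2547, 0.1507]
eef_rot: [0.737, 0.676, 0.0, -0.001]
contact_force: [0.0, 0.9, -3.3]
opening: 0.464
finger_force: 24.4
t 15.6 tcp [ 0.5162 -0.2547  0.1507] tooly -5.0 tilt 0.11 open 0.464 F [ 0.   0.9 -3.3] 24.4
 shift now-axes [-0.0013  0.001   0.0634] after-turn axes [-0.0012  0.0009  0.0634] turn z rad 0.001
```

```bash
python3 -m inch '-1 0 0 .01 0 0 0;-1 0 0 .015 0 0 0;-1 0 0 .015 0 0 0;-1 0 0 .01 0 0 0;-1 0 0 .006 0 0 0;-1 0 0 .003 0 0 0;-1 0 0 0 0 0 0;-1 0 0 0 0 0 0;-1 0 0 0 0 0 0'
python3 -m inch '-1 0 0 .0015 0 0 0;-1 0 0 0 0 0 0;-1 0 0 0 0 0 0'
python3 -m inch '-1 0 0 .0015 0 0 0;-1 0 0 0 0 0 0;-1 0 0 0 0 0 0'
```

```text
clock: 16.4
tool_pos: [0.5172, -0.2559, 0.0928]
eef_rot: [0.737, 0.676, 0.0, 0.001]
contact_force: [-0.1, -1.4, -3.0]
opening: 0.469
finger_force: 24.4
clock: 16.65
tool_pos: [0.5168, -0.2558, 0.0909]
eef_rot: [0.737, 0.676, 0.0, 0.0]
contact_force: [0.0, 1.1, -4.1]
opening: 0.467
finger_force: 24.4
clock: 16.9
tool_pos: [0.5166, -0.2557, 0.0891]
eef_rot: [0.737, 0.676, -0.0, -0.0]
contact_force: [-0.1, -0.5, -4.7]
opening: 0.468
finger_force: 24.4
```

```bash
python3 -m inch '-1 0 0 .001 0 0 0;-1 0 0 0 0 0 0;-1 0 0 0 0 0 0'
python3 -m inch '-1 0 0 .001 0 0 0;-1 0 0 0 0 0 0;-1 0 0 0 0 0 0'
```

```text
clock: 17.15
tool_pos: [0.5167, -0.2557, 0.0881]
eef_rot: [0.737, 0.676, 0.0, -0.0]
contact_force: [-0.1, 0.2, -3.8]
opening: 0.466
finger_force: 24.4
clock: 17.4
tool_pos: [0.5169, -0.2557, 0.0873]
eef_rot: [0.737, 0.676, 0.0, 0.0]
contact_force: [0.1, 0.1, -1.3]
opening: 0.467
finger_force: 24.6
```

```bash
python3 -m inch '-1 0 0 .0005 0 0 0;0.1 0 0 0 0 0 0;.3 0 0 0 0 0 0;1 0 0 0 0 0 0;1 0 0 0 0 0 0;1 0 0 0 0 0 0;1 0 0 0 0 0 0;1 0 0 -.02 0 0 0;1 0 0 -.035 0 0 0;1 0 0 -.035 0 0 0;1 0 0 -.035 0 0 0;1 0 0 -.025 0 0 0;1 0 0 0 0 0 0;1 0 0 0 0 0 0'
python3 - <<'E'
from h import *
go(.577,-.007,.2,-6)
p,d=snapshot('top');cv2.imwrite('pics/top7.png',p[...,::-1]);W=cloud('top',d)
m=(box(393,490,215,310)>0)&(d>0)&(W[...,0]>.44)&(W[...,0]<.59)&(W[...,1]<-.19)&(W[...,1]>-.42)
for a,b in((.105,.13),(.17,.2)):
    t=m&(W[...,2]>a)&(W[...,2]<b);print(t.sum(),np.round(W[t].mean(0),4),rect(W[t][:,:2]))
p,d=snapshot('scene');cv2.imwrite('pics/s7.png',p[200:440,240:480,::-1].repeat(2,0).repeat(2,1))
E
```

```text
clock: 18.57
tool_pos: [0.5174, -0.2561, 0.2381]
eef_rot: [0.737, 0.676, 0.001, 0.002]
contact_force: [-0.3, -0.1, -0.2]
opening: 1.0
finger_force: 0.0
t 18.5667 tcp [ 0.5174 -0.2561  0.2381] tooly -5.0 tilt 0.19 open 1.0 F [-0.3 -0.1 -0.2] 0.0
 shift now-axes [0.2534 0.0376 0.038 ] after-turn axes [0.2539 0.0332 0.0381] turn z rad 0.018
457 [ 0.5157 -0.2304  0.1145] (array([ 514.8, -233.2]), array([70.9, 42.9]), 83.7)
0 [nan nan nan] (array([0., 0.]), array([0., 0.]), 0.0)<stdin>:6: RuntimeWarning: Mean of empty slice.
  ret = um.true_divide(
```

View pics/s7.png

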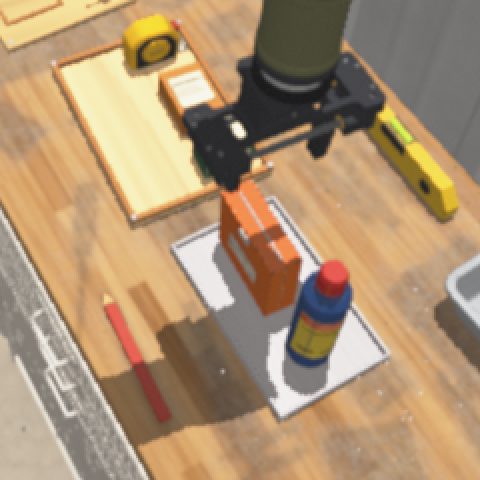

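Both stand upright on the tray: index at crop px (260,250), can at (320,315). Next the flat carton.

```bash
python3 -m inch '1 .02 .003 0 0 0 .018;1 .02 .003 0 0 0 0;1 .02 .003 0 0 0 0;1 .02 .003 0 0 0 0;1 .02 .003 0 0 0 0;1 .02 .003 0 0 0 0;1 .02 .003 0 0 0 0;1 .02 .003 0 0 0 0;1 .02 .003 0 0 0 0;1 .02 .003 0 0 0 0;1 .02 .003 0 0 0 0;1 .02 0 0 0 0 0;1 .0135 0 0 0 0 0;1 0 0 0 0 0 0;1 0 0 0 0 0 0'
python3 - <<'E'
from h import *
p,d=snapshot('wrist');cv2.imwrite('pics/w8.png',p[...,::-1])
hw=cv2.cvtColor(cv2.imread('pics/w8.png'),cv2.COLOR_BGR2HSV)
go(.577,-.007,.033,-6)
p,d=snapshot('top');cv2.imwrite('pics/top8.png',p[...,::-1]);W=cloud('top',d)
m=(d>0)&(W[...,0]>.44)&(W[...,0]<.59)&(W[...,1]<-.19)&(W[...,1]>-.42)
for a,b in((.105,.13),(.17,.2)):
    t=m&(W[...,2]>a)&(W[...,2]<b);print(t.sum(),np.round(W[t].mean(0),4),rect(W[t][:,:2]))
E
```

```text
clock: 19.92
tool_pos: [0.5751, -0.0069, 0.2357]
eef_rot: [0.743, 0.669, -0.001, -0.001]
contact_force: [-0.4, -1.3, -0.1]
opening: 0.998
finger_force: 0.0
t 19.9667 tcp [ 0.5751 -0.0083  0.236 ] tooly -6.1 tilt 0.12 open 1.003 F [-0.7 -0.1  0.1] 0.0
 shift now-axes [0.0018 0.002  0.203 ] after-turn axes [0.0015 0.0017 0.203 ] turn z rad -0.001
909 [ 0.5122 -0.265   0.1148] (array([ 513.4, -292.1]), array([188.2,  46. ]), 89.2)
164 [ 0.5166 -0.365   0.1843] (array([ 517.4, -366.8]), array([29.2, 29.8]), 14.4)
```

View pics/w8.png

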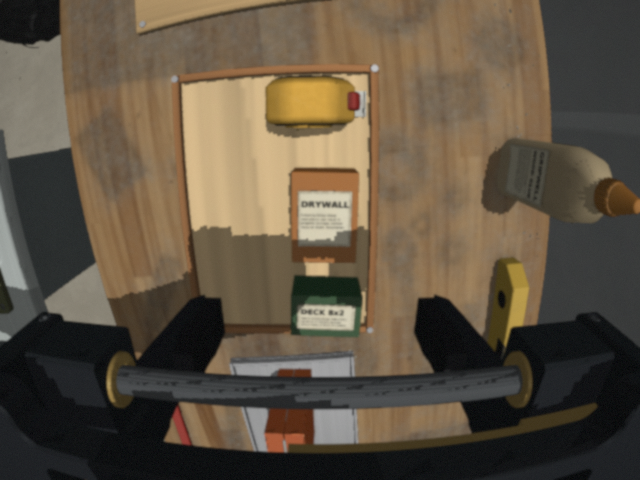

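Carton at wrist px (325,209), centred between the fingers (midpoint about 320). Descending and closing on it.

```bash
python3 -m inch '1 .0015 .002 .02 0 0 0;1 0 0 .025 0 0 0;1 0 0 .025 0 0 0;1 0 0 .025 0 0 0;1 0 0 .025 0 0 0;1 0 0 .025 0 0 0;1 0 0 .02 0 0 0;1 0 0 .02 0 0 0;1 0 0 .01 0 0 0;1 0 0 .005 0 0 0;1 0 0 .001 0 0 0;1 0 0 0 0 0 0;1 0 0 0 0 0 0' 25
python3 -m inch '-1 0 0 0 0 0 0;-1 0 0 0 0 0 0;-1 0 0 0 0 0 0;-1 0 0 0 0 0 0;-1 0 0 0 0 0 0;-1 0 0 0 0 0 0;-1 0 0 0 0 0 0;-1 0 0 0 0 0 0' 25
```

```text
clock: 21.1
tool_pos: [0.5786, -0.006, 0.0367]
eef_rot: [0.743, 0.669, 0.001, 0.001]
contact_force: [-0.1, -1.2, 0.3]
opening: 1.001
finger_force: 0.0
clock: 21.77
tool_pos: [0.5785, -0.0056, 0.0361]
eef_rot: [0.743, 0.669, 0.001, 0.0]
contact_force: [1.2, -0.4, 3.8]
opening: 0.681
finger_force: 25.0
```

```bash
python3 -m inch '-1 0 0 -.005 0 0 0;-1 0 0 -.01 0 0 0;-1 0 0 -.015 0 0 0;-1 0 0 -.02 0 0 0;-1 0 0 -.02 0 0 0;-1 0 0 -.02 0 0 0;-1 0 0 -.01 0 0 0;-1 0 0 0 0 0 0;-1 0 0 0 0 0 0'
python3 - <<'E'
from h import *
go(.467,.304,.038,0)
p,d=snapshot('top');cv2.imwrite('pics/top9.png',p[...,::-1])
p,d=snapshot('wrist');cv2.imwrite('pics/w9.png',p[...,::-1])
p,d=snapshot('scene');cv2.imwrite('pics/s9.png',p[120:360,200:440,::-1].repeat(2,0).repeat(2,1))
E
```

```text
clock: 22.52
tool_pos: [0.5775, -0.0057, 0.1357]
eef_rot: [0.743, 0.669, -0.0, -0.0]
contact_force: [1.1, 0.5, -3.6]
opening: 0.681
finger_force: 25.0
t 22.5167 tcp [ 0.5775 -0.0057  0.1357] tooly -6.0 tilt 0.01 open 0.681 F [ 1.1  0.5 -3.6] 25.0
 shift now-axes [ 0.2964 -0.1424  0.0978] after-turn axes [ 0.3097 -0.1105  0.0977] turn z rad -0.105
```

View pics/s9.png

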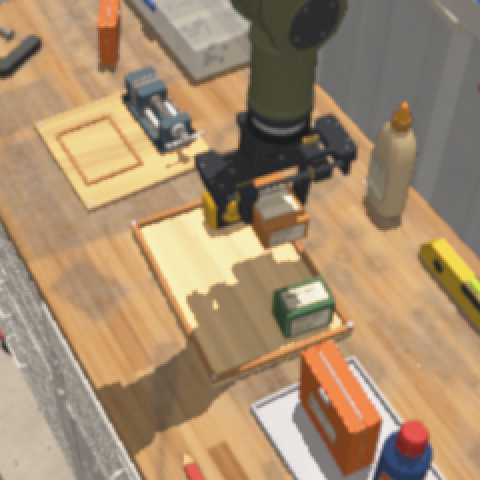

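The carton hangs level in the gripper at crop px (280,215). I carry it to the seat.

```bash
python3 -m inch '-1 0 0 0 0 0 -.05;-1 0 0 0 0 0 -.055;-1 .0095 -.0035 0 0 0 0;-1 .02 -.007 0 0 0 0;-1 .02 -.007 0 0 0 0;-1 .02 -.007 0 0 0 0;-1 .02 -.007 0 0 0 0;-1 .02 -.007 0 0 0 0;-1 .02 -.007 0 0 0 0;-1 .02 -.007 0 0 0 0;-1 .02 -.007 0 0 0 0;-1 .02 -.007 0 0 0 0;-1 .02 -.007 0 0 0 0;-1 .02 -.007 0 0 0 0;-1 .02 -.007 0 0 0 0;-1 .02 -.007 0 0 0 0;-1 .02 -.007 0 0 0 0;-1 .02 -.007 0 0 0 0;-1 0 0 0 0 0 0;-1 0 0 0 0 0 0'
python3 - <<'E'
from h import *
go(.467,.305,.042,0)
p,d=snapshot('wrist');cv2.imwrite('pics/w10.png',p[...,::-1])
p,d=snapshot('top');cv2.imwrite('pics/top10.png',p[...,::-1])
E
```

```text
clock: 24.33
tool_pos: [0.4675, 0.3059, 0.135]
eef_rot: [0.706, 0.708, -0.0, -0.001]
contact_force: [-0.2, -1.1, -4.1]
opening: 0.673
finger_force: 25.0
t 24.3333 tcp [0.4675 0.3059 0.135 ] tooly 0.2 tilt 0.1 open 0.673 F [-0.2 -1.1 -4.1] 25.0
 shift now-axes [-0.0009 -0.0004  0.093 ] after-turn axes [-0.0009 -0.0005  0.093 ] turn z rad 0.003
```

View pics/w10.png

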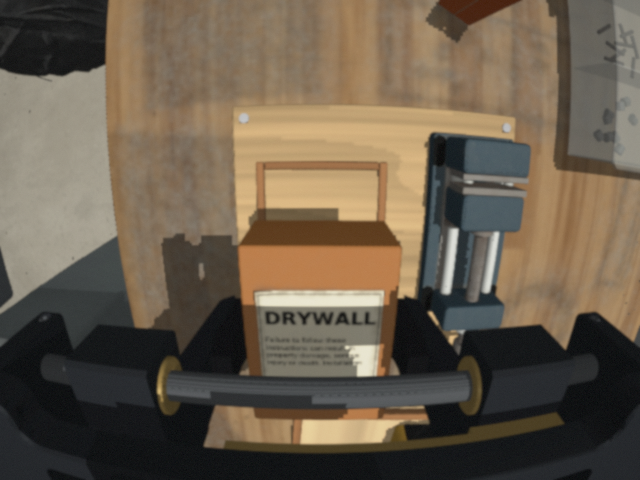

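Carton and seat frame line up: carton centre is about column 320, frame about 322. Lowering.

```bash
python3 -m inch '-1 0 0 .01 0 0 0;-1 0 0 .02 0 0 0;-1 0 0 .02 0 0 0;-1 0 0 .015 0 0 0;-1 0 0 .012 0 0 0;-1 0 0 .008 0 0 0;-1 0 0 .005 0 0 0;-1 0 0 .003 0 0 0;-1 0 0 0 0 0 0;-1 0 0 0 0 0 0;-1 0 0 0 0 0 0'
python3 -m inch '-1 0 0 .0015 0 0 0;-1 0 0 0 0 0 0;-1 0 0 0 0 0 0'
python3 -m inch '-1 0 0 .001 0 0 0;-1 0 0 0 0 0 0;-1 0 0 0 0 0 0'
```

```text
clock: 25.35
tool_pos: [0.4698, 0.3041, 0.0434]
eef_rot: [0.707, 0.707, 0.001, 0.0]
contact_force: [0.1, 0.5, -3.9]
opening: 0.682
finger_force: 25.0
clock: 25.6
tool_pos: [0.4694, 0.3039, 0.0415]
eef_rot: [0.707, 0.707, 0.0, -0.0]
contact_force: [-0.4, -0.2, -3.5]
opening: 0.679
finger_force: 25.0
clock: 25.85
tool_pos: [0.4693, 0.3038, 0.0402]
eef_rot: [0.707, 0.707, -0.0, -0.0]
contact_force: [-0.4, -1.1, -3.3]
opening: 0.681
finger_force: 25.0
```

```bash
python3 -m inch '-1 0 -.002 .001 0 0 0;-1 0 0 0 0 0 0;-1 0 0 0 0 0 0'
python3 -m inch '-1 0 0 .001 0 0 0;-1 0 0 0 0 0 0;-1 0 0 0 0 0 0'
```

```text
clock: 26.1
tool_pos: [0.4671, 0.3038, 0.0391]
eef_rot: [0.707, 0.707, -0.0, -0.0]
contact_force: [0.3, -0.0, -3.2]
opening: 0.678
finger_force: 25.0
clock: 26.35
tool_pos: [0.4674, 0.3038, 0.0382]
eef_rot: [0.707, 0.707, -0.0, -0.0]
contact_force: [-0.1, -0.0, -3.6]
opening: 0.677
finger_force: 25.0
```

```bash
python3 -m inch '-1 0 0 .001 0 0 0;-1 0 0 0 0 0 0;-1 0 0 0 0 0 0'
python3 -m inch '-1 0 0 .001 0 0 0;-1 0 0 0 0 0 0;-1 0 0 0 0 0 0'
```

```text
clock: 26.6
tool_pos: [0.4674, 0.3038, 0.0381]
eef_rot: [0.707, 0.707, 0.0, 0.0]
contact_force: [-1.9, -0.2, 5.9]
opening: 0.675
finger_force: 25.0
clock: 26.85
tool_pos: [0.4674, 0.3038, 0.038]
eef_rot: [0.707, 0.707, 0.0, 0.0]
contact_force: [-3.7, -1.9, 14.2]
opening: 0.679
finger_force: 25.0
```

Seated. I ease off, release, and rise.

```bash
python3 -m inch '-1 0 0 -.0015 0 0 0;1 0 0 0 0 0 0;1 0 0 0 0 0 0;1 0 0 0 0 0 0;1 0 0 0 0 0 0;1 0 0 -.01 0 0 0;1 0 0 -.025 0 0 0;1 0 0 -.035 0 0 0;1 0 0 -.035 0 0 0;1 0 0 -.035 0 0 0;1 0 0 -.035 0 0 0;1 0 0 -.025 0 0 0;1 0 0 0 0 0 0;1 0 0 0 0 0 0'
python3 - <<'E'
from h import *
go(.517,-.256,.22,-5)
p,d=snapshot('wrist');cv2.imwrite('pics/w11.png',p[...,::-1])
p,d=snapshot('top');cv2.imwrite('pics/top11.png',p[...,::-1]);W=cloud('top',d)
m=(d>0)&(W[...,0]>.44)&(W[...,0]<.59)&(W[...,1]<-.19)&(W[...,1]>-.42)
for a,b in((.105,.13),(.17,.2)):
    t=m&(W[...,2]>a)&(W[...,2]<b)&((W[...,1]>-.33)|(a>.15));print(t.sum(),np.round(W[t].mean(0),4),rect(W[t][:,:2]))
p,d=snapshot('scene');W=cloud('scene',d);m=(d>0)&(abs(W[...,0]-.467)<.06)&(abs(W[...,1]-.304)<.075)&(W[...,2]>.04)&(W[...,2]<.06);print('carton',rect(W[m][:,:2]),np.median(W[m][:,2]))
cv2.imwrite('pics/s11.png',p[120:440,200:440,::-1].repeat(2,0).repeat(2,1)[:600])
E
```

```text
clock: 28.02
tool_pos: [0.4679, 0.3042, 0.2396]
eef_rot: [0.707, 0.707, 0.002, 0.0]
contact_force: [0.0, 1.0, -0.4]
opening: 0.999
finger_force: 0.0
t 28.0167 tcp [0.4679 0.3042 0.2396] tooly -0.0 tilt 0.22 open 0.999 F [ 0.   1.  -0.4] 0.0
 shift now-axes [-0.5602  0.0491  0.0184] after-turn axes [-0.5538  0.0977  0.0196] turn z rad 0.087
819 [ 0.513  -0.2561  0.1143] (array([ 513., -256.]), array([115.7,  44. ]), 85.1)
165 [ 0.5166 -0.3651  0.1841] (array([ 517.3, -366.6]), array([28.5, 28.6]), 11.1)
carton (array([468.2, 299.6]), array([61.2, 91.5]), 0.7) 0.04847950201051254
```

View pics/w11.png

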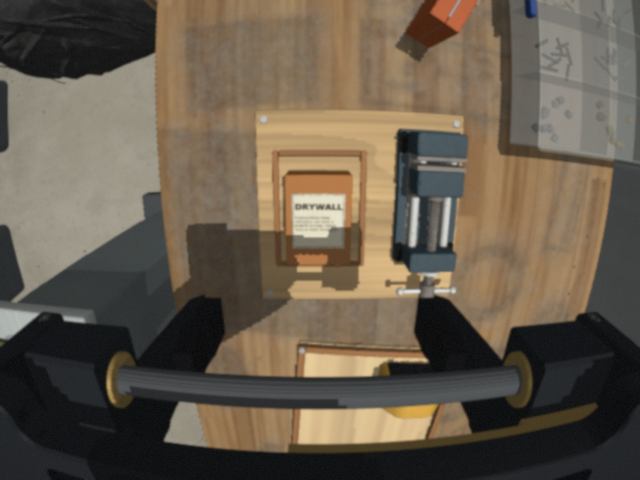

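The carton is inside the frame at px (320,212), about 5 mm from the seat centre, and the can and index still stand on the tray. Back to the index.

```bash
python3 -m inch '1 0 0 0 0 0 .087;1 -.028 .005 0 0 0 0;1 -.028 .005 0 0 0 0;1 -.028 .005 0 0 0 0;1 -.028 .005 0 0 0 0;1 -.028 .005 0 0 0 0;1 -.028 .005 0 0 0 0;1 -.028 .005 0 0 0 0;1 -.028 .005 0 0 0 0;1 -.028 .005 0 0 0 0;1 -.028 .005 0 0 0 0;1 -.028 .005 0 0 0 0;1 -.028 .005 0 0 0 0;1 -.028 .005 0 0 0 0;1 -.028 .005 0 0 0 0;1 -.028 .005 0 0 0 0;1 -.028 .005 0 0 0 0;1 -.028 .005 0 0 0 0;1 -.028 .005 0 0 0 0;1 -.028 .005 0 0 0 0'
python3 -m inch '1 -.022 .0025 0 0 0 0;1 0 0 0 0 0 0;1 0 0 0 0 0 0'
python3 -c "
from h import *
go(.517,-.256,.0873,-5)"
```

```text
clock: 29.83
tool_pos: [0.5148, -0.2355, 0.236]
eef_rot: [0.737, 0.676, -0.001, -0.002]
contact_force: [0.4, 0.4, -0.2]
opening: 1.0
finger_force: 0.0
clock: 30.08
tool_pos: [0.5151, -0.2575, 0.236]
eef_rot: [0.738, 0.675, -0.001, -0.001]
contact_force: [-0.7, 0.7, -0.3]
opening: 0.997
finger_force: 0.0
t 30.0833 tcp [ 0.5151 -0.2575  0.236 ] tooly -5.2 tilt 0.18 open 0.997 F [-0.7  0.7 -0.3] 0.0
 shift now-axes [0.0016 0.0022 0.1487] after-turn axes [0.0017 0.0017 0.1487] turn z rad -0.003
```

```bash
python3 -m inch '1 .0015 .0015 .02 0 0 0;1 0 0 .025 0 0 0;1 0 0 .025 0 0 0;1 0 0 .025 0 0 0;1 0 0 .025 0 0 0;1 0 0 .015 0 0 0;1 0 0 .01 0 0 0;1 0 0 .005 0 0 0;1 0 0 0 0 0 0;1 0 0 0 0 0 0' 25
python3 -m inch '-1 0 0 0 0 0 0;-1 0 0 0 0 0 0;-1 0 0 0 0 0 0;-1 0 0 0 0 0 0;-1 0 0 0 0 0 0;-1 0 0 0 0 0 0;-1 0 0 0 0 0 0;-1 0 0 0 0 0 0' 25
python3 -m inch '-1 0 0 -.005 0 0 0;-1 0 0 -.01 0 0 0;-1 0 0 -.015 0 0 0;-1 0 0 -.015 0 0 0;-1 0 0 -.015 0 0 0;-1 0 0 0 0 0 0;-1 0 0 0 0 0 0'
python3 -c "
from h import *
go(.4872,.0542,.0913,-5)"
```

```text
clock: 30.92
tool_pos: [0.5184, -0.2547, 0.0881]
eef_rot: [0.737, 0.676, 0.0, 0.0]
contact_force: [0.5, 0.6, -0.1]
opening: 1.004
finger_force: 0.0
clock: 31.58
tool_pos: [0.5181, -0.2552, 0.0877]
eef_rot: [0.737, 0.676, 0.0, 0.0]
contact_force: [-0.0, 0.2, 0.5]
opening: 0.462
finger_force: 24.8
clock: 32.17
tool_pos: [0.5183, -0.2554, 0.1485]
eef_rot: [0.737, 0.676, 0.0, 0.001]
contact_force: [0.4, 0.3, -4.6]
opening: 0.463
finger_force: 24.7
t 32.1667 tcp [ 0.5183 -0.2554  0.1485] tooly -5.0 tilt 0.09 open 0.463 F [ 0.4  0.3 -4.6] 24.7
 shift now-axes [ 0.3057 -0.058   0.057 ] after-turn axes [ 0.3057 -0.058   0.0572] turn z rad 0.0
```

```bash
python3 -m inch '-1 .008 -.0015 0 0 0 0;-1 .01 -.0016 0 0 0 0;-1 .0225 -.0043 0 0 0 0;-1 .0225 -.0043 0 0 0 0;-1 .0225 -.0043 0 0 0 0;-1 .0225 -.0043 0 0 0 0;-1 .0225 -.0043 0 0 0 0;-1 .0225 -.0043 0 0 0 0;-1 .0225 -.0043 0 0 0 0;-1 .0225 -.0043 0 0 0 0;-1 .0225 -.0043 0 0 0 0;-1 .0225 -.0043 0 0 0 0;-1 .0225 -.0043 0 0 0 0;-1 .0225 -.0043 0 0 0 0;-1 .01 -.0016 0 0 0 0;-1 .008 -.0016 0 0 0 0;-1 0 0 0 0 0 0;-1 0 0 0 0 0 0'
python3 -m inch '-1 0 0 .01 0 0 0;-1 0 0 .015 0 0 0;-1 0 0 .013 0 0 0;-1 0 0 .006 0 0 0;-1 0 0 .004 0 0 0;-1 0 0 .002 0 0 0;-1 0 0 0 0 0 0;-1 0 0 0 0 0 0'
python3 -c "
from h import *
go(.4872,.0542,.0913,-5)"
```

```text
clock: 33.67
tool_pos: [0.4868, 0.054, 0.1476]
eef_rot: [0.737, 0.676, -0.0, 0.0]
contact_force: [0.6, -1.4, -3.4]
opening: 0.465
finger_force: 24.7
clock: 34.33
tool_pos: [0.4873, 0.0544, 0.0981]
eef_rot: [0.737, 0.676, 0.0, 0.0]
contact_force: [0.1, 0.3, -3.4]
opening: 0.463
finger_force: 24.7
t 34.3333 tcp [0.4873 0.0544 0.0981] tooly -5.0 tilt 0.05 open 0.463 F [ 0.1  0.3 -3.4] 24.7
 shift now-axes [-0.0002 -0.      0.0068] after-turn axes [-0.0002 -0.      0.0068] turn z rad -0.0
```

```bash
python3 -m inch '-1 0 0 .003 0 0 0;-1 0 0 .002 0 0 0;-1 0 0 0 0 0 0;-1 0 0 0 0 0 0'
python3 -m inch '-1 0 0 .001 0 0 0;-1 0 0 0 0 0 0;-1 0 0 0 0 0 0'
python3 -m inch '-1 0 0 .001 0 0 0;-1 0 0 0 0 0 0;-1 0 0 0 0 0 0'
```

```text
clock: 34.67
tool_pos: [0.4869, 0.0548, 0.0927]
eef_rot: [0.737, 0.676, 0.0, -0.0]
contact_force: [-0.7, -0.1, -4.3]
opening: 0.464
finger_force: 24.7
clock: 34.92
tool_pos: [0.487, 0.0548, 0.0918]
eef_rot: [0.737, 0.676, 0.0, 0.0]
contact_force: [-0.1, 0.7, -2.4]
opening: 0.461
finger_force: 24.7
clock: 35.17
tool_pos: [0.4872, 0.0548, 0.0916]
eef_rot: [0.737, 0.676, 0.001, 0.0]
contact_force: [-1.2, 0.8, 5.9]
opening: 0.464
finger_force: 24.7
```

Down. I release, rise, and go to the can.

```bash
python3 -m inch '-1 0 0 -.0007 0 0 0;0.1 0 0 0 0 0 0;.3 0 0 0 0 0 0;1 0 0 0 0 0 0;1 0 0 0 0 0 0;1 0 0 0 0 0 0;1 0 0 0 0 0 0;1 0 0 -.02 0 0 0;1 0 0 -.035 0 0 0;1 0 0 -.035 0 0 0;1 0 0 -.035 0 0 0;1 0 0 -.035 0 0 0;1 0 0 -.03 0 0 0;1 0 0 -.015 0 0 0;1 0 0 0 0 0 0;1 0 0 0 0 0 0'
python3 - <<'E'
from h import *
go(.5185,-.366,.29,-6)
p,d=snapshot('top');cv2.imwrite('pics/top12.png',p[...,::-1])
E
```

```text
clock: 36.5
tool_pos: [0.4869, 0.0548, 0.2968]
eef_rot: [0.737, 0.676, 0.001, 0.0]
contact_force: [-0.5, -0.6, -0.9]
opening: 1.0
finger_force: 0.0
t 36.5 tcp [0.4869 0.0548 0.2968] tooly -5.0 tilt 0.08 open 1.0 F [-0.5 -0.6 -0.9] 0.0
 shift now-axes [-0.4164  0.0679  0.0066] after-turn axes [-0.4152  0.0754  0.0068] turn z rad 0.018
```

```bash
python3 -m inch '1 0 0 0 0 0 .018;1 -.026 .0047 0 0 0 0;1 -.026 .0047 0 0 0 0;1 -.026 .0047 0 0 0 0;1 -.026 .0047 0 0 0 0;1 -.026 .0047 0 0 0 0;1 -.026 .0047 0 0 0 0;1 -.026 .0047 0 0 0 0;1 -.026 .0047 0 0 0 0;1 -.026 .0047 0 0 0 0;1 -.026 .0047 0 0 0 0;1 -.026 .0047 0 0 0 0;1 -.026 .0047 0 0 0 0;1 -.026 .0047 0 0 0 0;1 -.026 .0047 0 0 0 0;1 -.026 .0047 0 0 0 0;1 -.025 .0047 0 0 0 0;1 0 0 0 0 0 0;1 0 0 0 0 0 0'
python3 - <<'E'
from h import *
go(.5187,-.3658,.1405,-6)
p,d=snapshot('top');cv2.imwrite('pics/top13.png',p[...,::-1]);W=cloud('top',d)
m=(d>0)&(abs(W[...,0]-.487)<.07)&(abs(W[...,1]-.053)<.09)&(W[...,2]>.11)&(W[...,2]<.13);print('index',rect(W[m][:,:2]),m.sum())
d0=np.load('pics/top0.npy');W=cloud('top',d0);m=(d0>0)&(abs(W[...,0]-.487)<.07)&(abs(W[...,1]-.053)<.09)&(W[...,2]>.11)&(W[...,2]<.13)&(W[...,1]>-.015);print('index before',rect(W[m][:,:2]),m.sum())
E
```

```text
clock: 38.13
tool_pos: [0.5169, -0.3671, 0.2942]
eef_rot: [0.744, 0.668, -0.001, -0.002]
contact_force: [0.3, 0.9, -0.4]
opening: 1.001
finger_force: 0.0
t 38.1333 tcp [ 0.5169 -0.3671  0.2942] tooly -6.2 tilt 0.2 open 1.001 F [ 0.3  0.9 -0.4] 0.0
 shift now-axes [0.0013 0.0021 0.1537] after-turn axes [0.0015 0.0016 0.1537] turn z rad -0.004
index (array([481.8,  53.8]), array([115. ,  43.4]), 85.9) 788
index before (array([485.2,  53.4]), array([115.3,  43.4]), 86.5) 791
```

The index is back within about 4 mm. Gripping the can.

```bash
python3 -m inch '1 .0015 .002 .02 0 0 0;1 0 0 .02 0 0 0;1 0 0 .02 0 0 0;1 0 0 .02 0 0 0;1 0 0 .02 0 0 0;1 0 0 .02 0 0 0;1 0 0 .018 0 0 0;1 0 0 .012 0 0 0;1 0 0 .004 0 0 0;1 0 0 0 0 0 0;1 0 0 0 0 0 0' 20
python3 -m inch '-1 0 0 0 0 0 0;-1 0 0 0 0 0 0;-1 0 0 0 0 0 0;-1 0 0 0 0 0 0;-1 0 0 0 0 0 0;-1 0 0 0 0 0 0;-1 0 0 0 0 0 0;-1 0 0 0 0 0 0' 20
python3 -m inch '-1 0 0 -.005 0 0 0;-1 0 0 -.01 0 0 0;-1 0 0 -.015 0 0 0;-1 0 0 -.015 0 0 0;-1 0 0 -.015 0 0 0;-1 0 0 0 0 0 0;-1 0 0 0 0 0 0'
python3 -c "
from h import *
go(.4831,-.0474,.1445,-6)"
```

```text
clock: 39.1
tool_pos: [0.5209, -0.3643, 0.1429]
eef_rot: [0.743, 0.669, 0.0, 0.0]
contact_force: [-0.8, -0.4, 0.6]
opening: 1.004
finger_force: 0.0
clock: 39.77
tool_pos: [0.5204, -0.3647, 0.1426]
eef_rot: [0.743, 0.669, 0.0, 0.0]
contact_force: [0.1, 1.0, 2.1]
opening: 0.578
finger_force: 20.0
clock: 40.35
tool_pos: [0.5206, -0.3649, 0.2032]
eef_rot: [0.743, 0.669, 0.0, 0.001]
contact_force: [1.0, 1.2, -3.2]
opening: 0.578
finger_force: 20.0
t 40.35 tcp [ 0.5206 -0.3649  0.2032] tooly -6.0 tilt 0.09 open 0.578 F [ 1.   1.2 -3.2] 20.0
 shift now-axes [ 0.3119 -0.0707  0.0583] after-turn axes [ 0.3118 -0.0705  0.0587] turn z rad -0.0
```

```bash
python3 -m inch '-1 .008 -.0017 0 0 0 0;-1 .01 -.0018 0 0 0 0;-1 .023 -.0053 0 0 0 0;-1 .023 -.0053 0 0 0 0;-1 .023 -.0053 0 0 0 0;-1 .023 -.0053 0 0 0 0;-1 .023 -.0053 0 0 0 0;-1 .023 -.0053 0 0 0 0;-1 .023 -.0053 0 0 0 0;-1 .023 -.0053 0 0 0 0;-1 .023 -.0053 0 0 0 0;-1 .023 -.0053 0 0 0 0;-1 .023 -.0053 0 0 0 0;-1 .023 -.0053 0 0 0 0;-1 .01 -.0018 0 0 0 0;-1 .008 -.0018 0 0 0 0;-1 0 0 0 0 0 0;-1 0 0 0 0 0 0'
python3 -m inch '-1 0 0 .01 0 0 0;-1 0 0 .015 0 0 0;-1 0 0 .013 0 0 0;-1 0 0 .006 0 0 0;-1 0 0 .004 0 0 0;-1 0 0 .002 0 0 0;-1 0 0 0 0 0 0;-1 0 0 0 0 0 0'
python3 -c "
from h import *
go(.4831,-.0465,.1465,-6)"
```

```text
clock: 41.85
tool_pos: [0.4827, -0.0477, 0.2023]
eef_rot: [0.743, 0.669, -0.0, 0.0]
contact_force: [-1.0, 0.3, -3.5]
opening: 0.576
finger_force: 20.0
clock: 42.52
tool_pos: [0.4831, -0.0473, 0.1528]
eef_rot: [0.743, 0.669, 0.0, 0.0]
contact_force: [0.8, -0.1, -3.2]
opening: 0.581
finger_force: 20.0
t 42.5167 tcp [ 0.4831 -0.0473  0.1528] tooly -6.0 tilt 0.06 open 0.581 F [ 0.8 -0.1 -3.2] 20.0
 shift now-axes [ 0.0008 -0.0001  0.0063] after-turn axes [ 0.0008 -0.0001  0.0063] turn z rad -0.001
```

```bash
python3 -m inch '-1 0 0 .003 0 0 0;-1 0 0 .002 0 0 0;-1 0 0 0 0 0 0;-1 0 0 0 0 0 0'
python3 -m inch '-1 0 0 .001 0 0 0;-1 0 0 0 0 0 0;-1 0 0 0 0 0 0'
python3 -m inch '-1 0 0 .001 0 0 0;-1 0 0 0 0 0 0;-1 0 0 0 0 0 0'
```

```text
clock: 42.85
tool_pos: [0.4827, -0.0469, 0.1474]
eef_rot: [0.743, 0.669, 0.0, -0.0]
contact_force: [0.2, 0.4, -3.9]
opening: 0.581
finger_force: 20.0
clock: 43.1
tool_pos: [0.4829, -0.0469, 0.1465]
eef_rot: [0.743, 0.669, 0.0, 0.0]
contact_force: [0.2, 0.2, -2.6]
opening: 0.58
finger_force: 20.0
clock: 43.35
tool_pos: [0.483, -0.0469, 0.1464]
eef_rot: [0.743, 0.669, 0.001, 0.0]
contact_force: [-1.7, 1.3, 9.9]
opening: 0.581
finger_force: 20.0
```

I release, rise, and move aside for a check.

```bash
python3 -m inch '-1 0 0 -.001 0 0 0;1 0 0 0 0 0 0;1 0 0 0 0 0 0;1 0 0 0 0 0 0;1 0 0 0 0 0 0;1 0 0 0 0 0 0;1 0 0 -.02 0 0 0;1 0 0 -.025 0 0 0;1 0 0 -.025 0 0 0;1 0 0 -.025 0 0 0;1 0 0 -.025 0 0 0;1 0 0 -.025 0 0 0;1 0 0 -.01 0 0 0;1 0 0 0 0 0 0'
python3 -m inch '1 -.025 0 0 0 0 0;1 -.03 0 0 0 0 0;1 -.03 0 0 0 0 0;1 -.03 0 0 0 0 0;1 -.03 0 0 0 0 0;1 -.03 0 0 0 0 0;1 -.03 0 0 0 0 0;1 -.03 0 0 0 0 0;1 -.02 0 0 0 0 0;1 0 0 0 0 0 0;1 0 0 0 0 0 0;1 0 0 0 0 0 0'
python3 - <<'E'
from h import *
p,d=snapshot('top');cv2.imwrite('pics/top14.png',p[...,::-1])
d0=np.load('pics/top0.npy')
for D in(d0,d):
    W=cloud('top',D);ok=D>0
    for n,x,y,rx,ry,a,b in(('index',.486,.053,.06,.067,.11,.13),('can',.482,-.05,.03,.035,.18,.2),('tape',.573,.097,.05,.03,.07,.085),('small',.569,-.1,.045,.04,.055,.07),('carton',.467,.304,.055,.07,.043,.057)):
        m=ok&(abs(W[...,0]-x)<rx)&(abs(W[...,1]-y)<ry)&(W[...,2]>a)&(W[...,2]<b)
        if m.sum()>20: print(n,*rect(W[m][:,:2]),np.round(np.median(W[m][:,2]),4))
    print()
cv2.imwrite('pics/top14c.png',cv2.resize(p[150:330,150:510,::-1],None,fx=2,fy=2))
E
```

```text
clock: 44.52
tool_pos: [0.4842, -0.0472, 0.3037]
eef_rot: [0.743, 0.669, 0.002, 0.002]
contact_force: [-0.2, -0.2, -0.2]
opening: 0.997
finger_force: 0.0
clock: 45.52
tool_pos: [0.4559, -0.299, 0.3003]
eef_rot: [0.743, 0.669, 0.0, -0.001]
contact_force: [-0.1, -0.2, -0.1]
opening: 1.0
finger_force: 0.0
index [485.2  53.4] [115.3  43.4] 86.5 0.119
can [483.  -49.4] [30.4 27.4] 12.5 0.1903
tape [572.8  97.1] [39.5 50.8] 84.9 0.0745
small [ 568.8 -100.3] [44.1 69.9] 82.3 0.0591

index [481.7  53.7] [114.7  43.1] 86.3 0.1192
can [480.9 -49.9] [29.8 27.8] 11.5 0.1905
tape [572.8  97.9] [39.7 55.2] 85.0 0.0745
small [ 568.8 -100.5] [44.  68.3] 82.0 0.059
carton [465.7 301.5] [87.3 61.8] 89.3 0.0498
```

View pics/top14c.png

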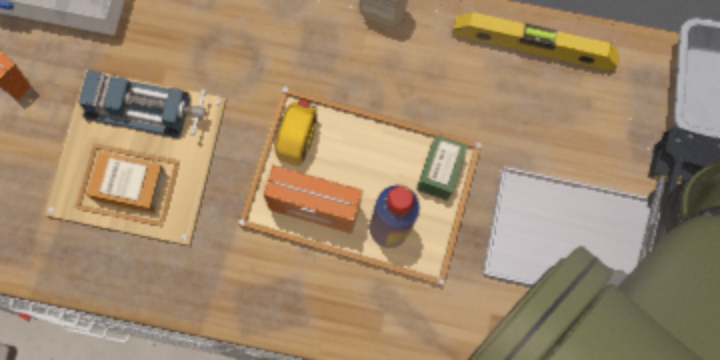

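The carton lies in the seat at crop px (125,180). The index (313,197) and can (395,215) are back upright within 4 mm, and the tape and small carton have not moved.

```bash
python3 -c "
from plant import r
print(r.finish_job())"
```

```text
the job is handed in; nothing more can be done
None
```

The job is handed in: the flat carton lies in the seat about 3 mm from its centre, the can and drill index are back upright in the caddy within 4 mm of where they stood, and the tape measure and small carton were left in place; the hand-in gave no verdict.

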